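# Free the ratchet of a jar-lidding press and push its arm down

### The arm

A 7-joint arm with a two-finger parallel gripper is mounted at the origin on the work surface. World frame = base frame: x ahead of the robot, y to its left, z up, the work surface at z = 0. Lengths are in m, angles in rad, forces in N, time in s.
With the tool pointing down it reaches from about 0.425 to 0.875 m from the base axis. Payload 4.7 kg.
Tool frame: the origin (TCP) lies midway between the tips of the shut fingers; the grasp point (between the pads) lies 19 mm behind it (ctrl.grip_point_offset is the distance from the TCP to the grasp point, in m); z points along the fingers, y is the line along which they close (so a half turn about z gives the same grasp; the last joint's range is limited). The gripper opens to 87 mm and grips with 3 to 60 N. Pads are 19 mm wide; open, the fingers measure 117 mm over their backs; the gripper's body (75 mm by 190 mm) begins 51 mm behind the grasp point.
Start: joints at [-1.257, 0.321, -0.07, 1.45, 0.023, 1.371, -0.057], TCP at [0.192, 0.621, 0.223] pointing down, gripper open.
Joint ranges: [-2.86, 2.86], [-0.3, 2.09], [-1.38, 1.24], [0.06, 2.45], [-1.56, 4.7], [0.09, 2.05], [-2.69, 2.69]. Speed limits (rad/s): [2.57, 2.57, 3.14, 3.14, 3.14, 3.14, 3.14].

### API

Orientations are given as a rotation vector (axis times angle).
In Python, from bench import ctrl gives the robot as it stands. The module is installed in compiled form; this text tells all that it offers.
- The arm moves only by the shell command python3 -m handwheel 'ROWS' [OPENING] [FORCE]. ROWS is JSON, a list of rows, each an object of numbers: "x", "y", "z": the shift along the tool's x, y, z in m; "wx", "wy", "wz": the turn, a rotation vector about the tool's x, y, z in degrees. A call has 1 to 10 rows; each row is the pose to reach, as a shift and turn from the pose commanded when the call began, along the tool's axes at that moment; what a row does not reach only later rows make up. A row lasts 1/12 s, in which the tool goes at most 41.7 mm and 7.16 degrees, less where a joint would pass 70% of its speed; a pose out of reach is approached as far as the arm can. A call with a gripper value outside its range is refused whole. OPENING is the finger opening in m, from 0 to 0.087, set as the call begins (- or left out, the last holds). The fingers move at their own pace and stop on an object; FORCE is the grip in N (left out, the last holds). Time passes only in rows, so rows that repeat a pose let the fingers close. It gives the time, the measured TCP pose, the force, the opening and the grip force at its end, in the units of the state.
- ctrl.get_state(): the state, without advancing time (a new reading comes with each control period).
- ctrl.get_image(name): name is "scene" or "side" or "wrist"; returns a dict with "image" (420x560x3 uint8, red, green, blue), "K" (3x3 intrinsics, pixels), "world_to_cam" (4x4, takes a point from world to camera coordinates); the wrist camera has in their place "hand_eye" (4x4, takes a point from camera to tool coordinates, whose origin is the TCP and whose axes are the flange's). Camera axes: x right, y down, z forward; pixel columns grow to the right and rows downward; lengths in m; the calibration is good to about 2 mm. A picture is of the moment at which its call begins: read the wrist's pose just before it. There is no depth.
- ctrl.close_job(): hands the job in; it is judged then, once.
The state is a dict: "time": time; "joint_positions": joint angles; "qd": joint speeds; "joint_torque": joint torques, N m; "position": TCP position; "tool_rot": TCP orientation; "ft_force": force on the tool from outside, world axes, zero at the start; "torque": the same for the moment, N m; "grip_width": opening from 0.0 (shut) to 1.0 (fully open); "grip_force": force on a finger pad.
Only numpy, scipy, OpenCV 4.12 (cv2) and the standard library are available. Lean on these libraries where they do the work, as an engineer would, in place of code of your own. Each camera call takes 0.05 s, during which the arm holds its last target. There are 200 camera calls.

### The job

A jar stands in the hand press with its lid only set on. Press the thumb tab of the press's ratchet pawl down until the pawl is fully free of the teeth, then push the press arm all the way down by its handle so that it drives the lid fully home, and leave the arm down and the pawl free. Only press and push: do not pick anything up, do not push the lid with the fingers, and leave the jar in its nest and the other jars and the stack of lids where they are.

Things in the scene. Friction and masses are not known exactly. Their poses are not given: they have to be found in the camera images.
- press: Fixed hand press: steel base plate 360 x 120 x 12 mm, grey side plates, raised arm, toothed quadrant. Origin on the table below the arm's pivot; x points from pivot towards the handle, z up; all parts swing in its x-z plane (y = 0). Base plate from x = -120 to 240 mm. Highest fixed part: side plates, 190 mm high at x = -85 to -55 mm. Jar nest: low white square frame centred at x = 130 mm.
- pivot (a point): The arm's pivot axis (along the press's y), 125 mm above the table, at the press's x = 0.
- handle (a point): Centre of the arm's black handle, a round cross bar 24 mm thick, 70 mm long along the press's y, 240 mm from the pivot. Its top is 12 mm above this point. It swings on an arc about the pivot in the press's x-z plane; fully down it is level with the pivot.
- pressarm (a joint): Arm angle, rad, growing as it goes down: -0.2 highest, 0.62 fully down (level, on its stop). Elevation above level = 0.62 minus this value. With the pawl hooked in, the first tooth stops it at about 0.06. Stiff hinge: it stays where it is left. Pushing at the handle takes about 1 to 4 N, about 8 N for the last 0.05 rad while the lid goes on.
- tab (a point): Centre of the upper face of the pawl's thumb tab, a flat steel plate 44 mm (press x) x 38 mm (press y) x 8 mm at the rear end of the press, about x = -136 mm, 191 mm above the table, 66 mm behind the pawl's pin. Pushed down it goes about 20 mm and the hook at the rocker's front end rises out of the teeth.
- pawl (a joint): Angle of the pawl, rad: 0 hooked into the quadrant's teeth, clear of the teeth from 0.17, 0.30 at its stop, fully free. It turns about a cross pin at press x = -70 mm, 177 mm above the table; a stiff joint that stays where it is put; about 2 to 3 N on the tab moves it.
- lid_top (a point): Centre of the top of the loose-set steel lid (54 mm diameter, 14 mm high) of the jar in the nest. The jar is square amber glass, 60 x 60 mm, standing loose in the nest, 12 mm above the table. The arm's rubber pad comes down on the lid.
- lid (a joint): How far the lid has been pushed onto its jar, m: 0 set on, 0.006 fully home.
- jar: The jar in the nest (60 x 60 x 74 mm without lid), origin at the centre of its underside, z up.
- full_a: A lidded square jar, 60 x 60 x 83 mm, standing on the table beside the press; origin at the centre of its underside. Bystander.
- full_b: Another lidded jar, like full_a. Bystander.
- lid_stack: A stack of spare lids, 54 mm diameter, 56 mm high, on the table just behind the rear end of the press, lower than the tab; origin at the centre of its underside. Bystander.
Not all that is in view belongs to the job. What is shaped like the jar but pink is not meant.

How it is judged:
By the outcome, as a careful person would: the job done as asked, in the order asked, and still so for the second after the job is handed in, with the robot touching nothing.
It also fails if it takes over 40 s, if anything falls off the work surface, if the arm or the gripper's body presses on something with over 40 N, if the wrist force passes 120 N, or if a joint passes its speed limit or range.

## Working session

There is one attempt and no reset: what is moved stays moved. The work goes in short steps, Python scripts to look and compute and a shell command to move; the robot and the scene stay as the last step left them, time stands still between calls to the robot, and variables do not carry over. Pictures are saved under pics/ and viewed, at most 10 in all, crops included, and the job is handed in when it is done.

```bash
mkdir -p pics; python3 - <<'E'
from bench import ctrl
import cv2,numpy as np
s=ctrl.get_state();print({k:np.round(s[k],3).tolist() for k in s})
for n in("scene","side"):
    d=ctrl.get_image(n);cv2.imwrite(f"pics/{n}0.png",d["image"][:,:,::-1]);np.savez(f"pics/{n}0.npz",**d);print(n,d["K"].tolist(),np.round(d["world_to_cam"],3).tolist())
E
```

```text
{'time': 0.0, 'joint_positions': [-1.257, 0.322, -0.07, 1.452, 0.023, 1.371, -0.057], 'qd': [-0.0, -0.001, -0.0, -0.001, 0.0, -0.0, -0.002], 'joint_torque': [-0.0, -49.128, -0.404, -31.254, -0.064, 0.044, 0.0], 'position': [0.192, 0.62, 0.221], 'tool_rot': [-0.469, -3.106, 0.003], 'ft_force': [-0.108, 0.032, -0.106], 'torque': [-0.008, 0.005, 0.036], 'grip_force': 0.0, 'grip_width': 1.001}
scene [[408.7592921352582, 0.0, 283.8956037681892], [0.0, 408.7592921352582, 214.73664660613824], [0.0, 0.0, 1.0]] [[-0.256, 0.967, 0.005, 0.065], [0.712, 0.192, -0.675, -0.3], [-0.654, -0.169, -0.737, 1.229], [0.0, 0.0, 0.0, 1.0]]
side [[448.6320562520084, 0.0, 278.66762351837804], [0.0, 448.6320562520084, 202.29042192889085], [0.0, 0.0, 1.0]] [[0.995, -0.094, -0.024, -0.553], [-0.08, -0.66, -0.747, 0.214], [0.054, 0.745, -0.665, 1.057], [0.0, 0.0, 0.0, 1.0]]
```

View pics/scene0.png

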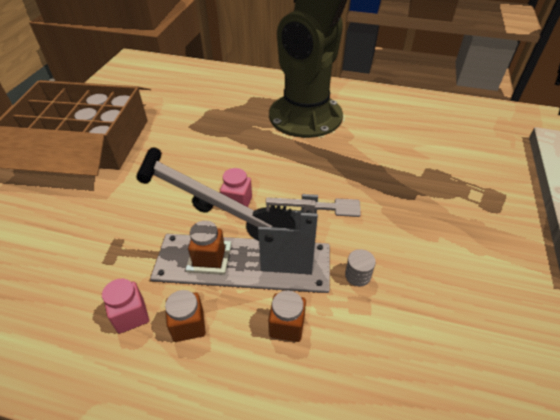

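View pics/side0.png

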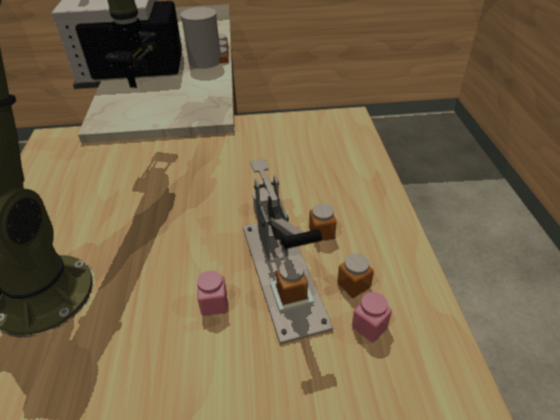

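The scene view shows the tab at about (348,208), the handle bar from (155,153) to (143,179), and plate corners near (168,236), (153,279), (329,290). In the side view the tab is at (261,165), the handle spans (285,241) to (321,236), and plate corners are near (280,334) and (327,322).

```bash
cat > h.py <<'E'
import numpy as np,cv2
D={n:dict(np.load(f"pics/{n}0.npz")) for n in("scene","side")}
def plane(n,p,z):
    d=D[n];T=np.linalg.inv(d["world_to_cam"]);r=T[:3,:3]@np.linalg.inv(d["K"])@[*p,1];c=T[:3,3];return c+r*(z-c[2])/r[2]
def proj(n,X):
    d=D[n];q=d["world_to_cam"]@[*X,1];q=d["K"]@q[:3];return q[:2]/q[2]
def tri(a,b):
    P=[D[n]["K"]@D[n]["world_to_cam"][:3] for n in("scene","side")]
    X=cv2.triangulatePoints(*P,np.array(a,float),np.array(b,float)).ravel();X=X[:3]/X[3]
    return X,proj("scene",X)-a,proj("side",X)-b
E
python3 - <<'E'
from h import *
np.set_printoptions(precision=3,suppress=True)
print("tab",*tri((348,208),(261,165)));print("handle",*tri((149,166),(303,238.5)))
for n,p in(("scene",(168,235)),("scene",(153,279)),("scene",(329,290)),("side",(280,334)),("side",(327,322)),("side",(246,227))):print(n,p,plane(n,p,.012))
print("lid",*tri((204,230),(291,270)))
for n in D:
    im=D[n]["image"];c=cv2.resize(im[140:300,140:370] if n=="scene" else im[150:340,200:390],None,fx=3,fy=3,interpolation=2);cv2.imwrite(f"pics/{n}_c.png",c[:,:,::-1])
for t in("tab plane",):print(plane("scene",(348,208),.191),plane("side",(261,165),.191))
E
```

```text
tab [0.533 0.187 0.188] [-0.316  0.392] [-0.207 -0.213]
handle [ 0.593 -0.141  0.26 ] [ 0.345 -0.352] [0.312 0.209]
scene (168, 235) [ 0.545 -0.186  0.012]
scene (153, 279) [ 0.658 -0.165  0.012]
scene (329, 290) [0.592 0.181 0.012]
side (280, 334) [ 0.542 -0.176  0.012]
side (327, 322) [ 0.645 -0.158  0.012]
side (246, 227) [0.483 0.153 0.012]
lid [ 0.577 -0.076  0.098] [-0.207  0.207] [-0.185 -0.12 ]
[0.535 0.188 0.191] [0.533 0.182 0.191]
```

View pics/scene_c.png

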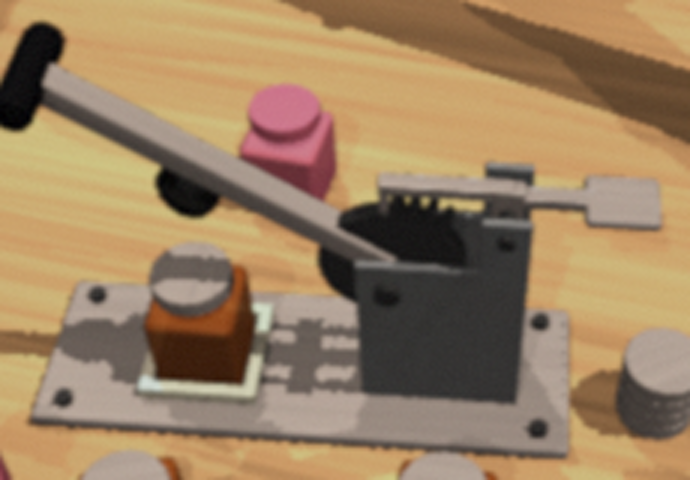

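View pics/side_c.png

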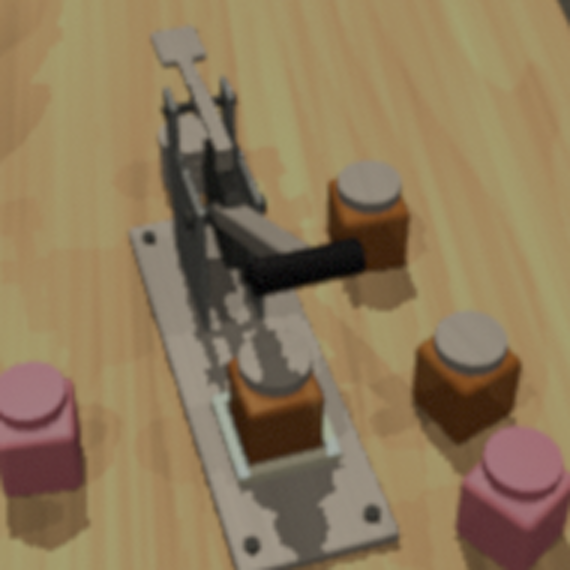

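Measured positions, all consistent with the given geometry:

| Point | World position |
|---|---|
| Tab | (.534, .186, .190) |
| Handle | (.593, -.141, .26) |
| Pivot | (.558, .052) |

The press x axis is (.178, -.984), and the tab-to-handle distance is 332 mm against 334 expected. I'll go above the tab with the fingers shut.

```bash
python3 -m handwheel '[{"x":-0.03,"y":-0.02,"z":-0.01,"wz":-7},{"x":-0.06,"y":-0.04,"z":-0.03,"wz":-14},{"x":-0.09,"y":-0.06,"z":-0.03,"wz":-21},{"x":-0.12,"y":-0.08,"z":-0.03,"wz":-27},{"x":-0.15,"y":-0.1,"z":-0.03,"wz":-27},{"x":-0.18,"y":-0.12,"z":-0.03,"wz":-27},{"x":-0.21,"y":-0.145,"z":-0.03,"wz":-27},{"x":-0.24,"y":-0.165,"z":-0.03,"wz":-27},{"x":-0.27,"y":-0.185,"z":-0.03,"wz":-27},{"x":-0.3,"y":-0.205,"z":-0.03,"wz":-27}]' 0 20
python3 - <<'E'
from bench import ctrl
import numpy as np
from scipy.spatial.transform import Rotation as R
s=ctrl.get_state();M=R.from_rotvec(s["tool_rot"]).as_matrix();print(M.round(3),(M.T@(np.array([.533,.19,.225])-s["position"])).round(4))
E
```

```text
[[-0.955  0.295 -0.   ]
 [ 0.295  0.955 -0.002]
 [-0.    -0.002 -1.   ]] [-0.453  -0.3106 -0.0029]invalid input at $[0]: expected keys x, y, z, wx, wy, wz
```

```bash
python3 -m handwheel '[{"x":-0.03,"y":-0.02,"z":-0.01,"wx":0,"wy":0,"wz":-7},{"x":-0.06,"y":-0.04,"z":-0.03,"wx":0,"wy":0,"wz":-14},{"x":-0.09,"y":-0.06,"z":-0.03,"wx":0,"wy":0,"wz":-21},{"x":-0.12,"y":-0.08,"z":-0.03,"wx":0,"wy":0,"wz":-27},{"x":-0.15,"y":-0.1,"z":-0.03,"wx":0,"wy":0,"wz":-27},{"x":-0.18,"y":-0.12,"z":-0.03,"wx":0,"wy":0,"wz":-27},{"x":-0.21,"y":-0.145,"z":-0.03,"wx":0,"wy":0,"wz":-27},{"x":-0.24,"y":-0.165,"z":-0.03,"wx":0,"wy":0,"wz":-27},{"x":-0.27,"y":-0.185,"z":-0.03,"wx":0,"wy":0,"wz":-27},{"x":-0.3,"y":-0.205,"z":-0.03,"wx":0,"wy":0,"wz":-27}]' 0 20
cat > go.py <<'E'
from bench import ctrl
import numpy as np,sys
from scipy.spatial.transform import Rotation as R
s=ctrl.get_state();M=R.from_rotvec(s["tool_rot"]).as_matrix();p=np.array(s["position"]);print(s["time"],p.round(4),"y",M[:,1].round(3),"F",np.round(s["ft_force"],1))
print((M.T@(np.array(eval(sys.argv[1]))-p)).round(4))
E
python3 go.py '[.533,.19,.225]'
```

```text
time: 0.93
position: [0.4187, 0.3348, 0.2523]
tool_rot: [0.269, -3.13, 0.0]
ft_force: [0.5, 0.3, 0.2]
grip_width: 0.328
grip_force: 0.0
0.9333 [0.4187 0.3348 0.2523] y [-0.171  0.985 -0.   ] F [0.5 0.3 0.2]
[-0.0879 -0.1622  0.0273]
```

```bash
python3 -m handwheel '[{"x":-0.017,"y":-0.031,"z":0,"wx":0,"wy":0,"wz":0},{"x":-0.034,"y":-0.062,"z":0,"wx":0,"wy":0,"wz":0},{"x":-0.051,"y":-0.095,"z":0,"wx":0,"wy":0,"wz":0},{"x":-0.07,"y":-0.128,"z":0.005,"wx":0,"wy":0,"wz":0},{"x":-0.08,"y":-0.148,"z":0.015,"wx":0,"wy":0,"wz":0},{"x":-0.087,"y":-0.162,"z":0.025,"wx":0,"wy":0,"wz":0},{"x":-0.087,"y":-0.162,"z":0.025,"wx":0,"wy":0,"wz":0},{"x":-0.087,"y":-0.162,"z":0.025,"wx":0,"wy":0,"wz":0}]'
python3 - <<'E'
from bench import ctrl
import cv2,numpy as np
a=ctrl.get_image("scene")["image"][140:300,230:400];b=ctrl.get_image("side")["image"][90:250,190:360]
cv2.imwrite("pics/c1.png",np.hstack([cv2.resize(i,(400,376)) for i in(a,b)])[:,:,::-1])
E
python3 go.py '[.533,.19,.195]'
```

```text
time: 1.6
position: [0.531, 0.1912, 0.2267]
tool_rot: [0.266, -3.128, 0.001]
ft_force: [-0.3, 0.0, 0.4]
grip_width: 0.003
grip_force: 0.0
1.7 [0.5307 0.1936 0.2279] y [-0.173  0.985  0.001] F [-1.3  1.2 -0.2]
[-0.0016 -0.004   0.0328]
```

View pics/c1.png

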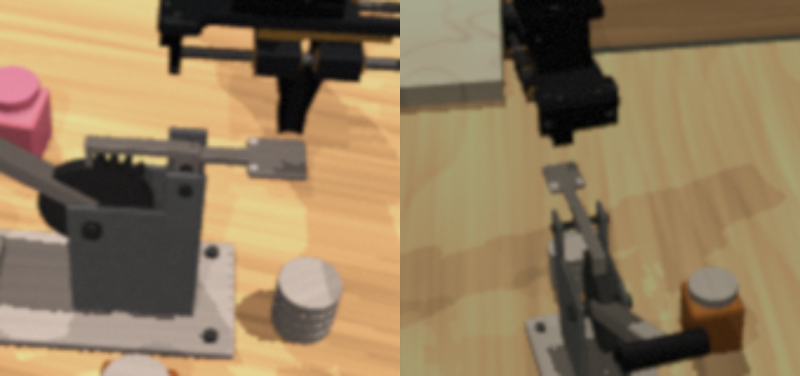

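The picture shows the fingertip at (291,131) in the left crop, just above the tab at (280,158), and it is centred over the tab in the right crop. I'll press down.

```bash
python3 -m handwheel '[{"x":-0.002,"y":-0.002,"z":0.015,"wx":0,"wy":0,"wz":0},{"x":-0.002,"y":-0.002,"z":0.028,"wx":0,"wy":0,"wz":0},{"x":-0.002,"y":-0.002,"z":0.036,"wx":0,"wy":0,"wz":0},{"x":-0.002,"y":-0.002,"z":0.041,"wx":0,"wy":0,"wz":0},{"x":-0.002,"y":-0.002,"z":0.045,"wx":0,"wy":0,"wz":0},{"x":-0.002,"y":-0.002,"z":0.045,"wx":0,"wy":0,"wz":0}]'
```

```text
time: 2.2
position: [0.5333, 0.1915, 0.1826]
tool_rot: [-0.272, 3.13, 0.001]
ft_force: [0.3, -0.1, -0.2]
grip_width: 0.005
grip_force: 0.0
```

```bash
python3 -m handwheel '[{"x":0,"y":0,"z":0.003,"wx":0,"wy":0,"wz":0},{"x":0,"y":0,"z":0.005,"wx":0,"wy":0,"wz":0},{"x":0,"y":0,"z":0.006,"wx":0,"wy":0,"wz":0}]'
```

```text
time: 2.45
position: [0.534, 0.191, 0.1769]
tool_rot: [-0.27, 3.129, 0.002]
ft_force: [-0.1, 2.4, 2.1]
grip_width: 0.006
grip_force: 1.3
```

```bash
python3 -m handwheel '[{"x":0,"y":0,"z":0.002,"wx":0,"wy":0,"wz":0},{"x":0,"y":0,"z":0.004,"wx":0,"wy":0,"wz":0},{"x":0,"y":0,"z":0.004,"wx":0,"wy":0,"wz":0}]'
```

```text
time: 2.7
position: [0.534, 0.1906, 0.1727]
tool_rot: [-0.269, 3.129, 0.001]
ft_force: [-0.4, 3.0, 2.3]
grip_width: 0.004
grip_force: 1.2
```

```bash
python3 -m handwheel '[{"x":0,"y":0,"z":0.002,"wx":0,"wy":0,"wz":0},{"x":0,"y":0,"z":0.003,"wx":0,"wy":0,"wz":0},{"x":0,"y":0,"z":0.003,"wx":0,"wy":0,"wz":0}]'
```

```text
time: 2.95
position: [0.5342, 0.1906, 0.1722]
tool_rot: [-0.269, 3.128, 0.002]
ft_force: [-4.0, 1.9, 14.1]
grip_width: 0.004
grip_force: 6.8
```

```bash
python3 - <<'E'
from bench import ctrl
import cv2,numpy as np
a=ctrl.get_image("scene")["image"][140:300,230:400];b=ctrl.get_image("side")["image"][90:250,190:360]
cv2.imwrite("pics/c2.png",np.hstack([cv2.resize(i,(400,376)) for i in(a,b)])[:,:,::-1])
E
python3 go.py '[.533,.19,.195]'
```

```text
3.05 [0.5342 0.1906 0.1722] y [-0.171  0.985  0.001] F [-4.4  3.1 13.2]
[ 0.0013 -0.0004 -0.0228]
```

View pics/c2.png

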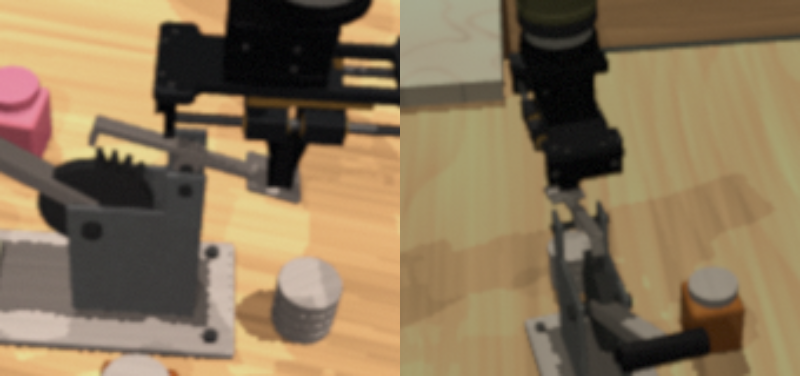

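The pawl is on its stop: the force jumped to about 14 N at z = .172, and the hook at (93,130) stands clear of the teeth. Next I'll retract and go above the handle.

```bash
python3 -m handwheel '[{"x":0,"y":0,"z":-0.02,"wx":0,"wy":0,"wz":0},{"x":0,"y":0,"z":-0.06,"wx":0,"wy":0,"wz":0},{"x":0,"y":0,"z":-0.1,"wx":0,"wy":0,"wz":0},{"x":0,"y":0,"z":-0.135,"wx":0,"wy":0,"wz":0},{"x":0,"y":-0.03,"z":-0.14,"wx":0,"wy":0,"wz":0},{"x":0,"y":-0.07,"z":-0.14,"wx":0,"wy":0,"wz":0},{"x":0,"y":-0.11,"z":-0.14,"wx":0,"wy":0,"wz":0},{"x":0,"y":-0.15,"z":-0.14,"wx":0,"wy":0,"wz":0},{"x":0,"y":-0.19,"z":-0.14,"wx":0,"wy":0,"wz":0},{"x":0,"y":-0.23,"z":-0.14,"wx":0,"wy":0,"wz":0}]'
python3 -m handwheel '[{"x":0,"y":-0.04,"z":0,"wx":0,"wy":0,"wz":0},{"x":0,"y":-0.075,"z":0,"wx":0,"wy":0,"wz":0},{"x":0,"y":-0.1,"z":0,"wx":0,"wy":0,"wz":0},{"x":0,"y":-0.108,"z":0,"wx":0,"wy":0,"wz":0},{"x":0,"y":-0.108,"z":0,"wx":0,"wy":0,"wz":0},{"x":0,"y":-0.108,"z":0,"wx":0,"wy":0,"wz":0}]'
python3 - <<'E'
from bench import ctrl
import cv2,numpy as np
a=ctrl.get_image("scene")["image"][100:300,120:370];b=ctrl.get_image("side")["image"][140:300,200:400]
cv2.imwrite("pics/c3.png",np.hstack([cv2.resize(i,(400,320)) for i in(a,b)])[:,:,::-1])
E
python3 go.py '[.593,-.142,.272]'
```

```text
time: 3.88
position: [0.5724, -0.0401, 0.3091]
tool_rot: [0.267, -3.129, 0.003]
ft_force: [1.1, 0.2, -0.5]
grip_width: 0.008
grip_force: 0.0
time: 4.38
position: [0.591, -0.1428, 0.3089]
tool_rot: [0.268, -3.129, -0.0]
ft_force: [0.2, 0.5, 0.7]
grip_width: 0.007
grip_force: 0.0
4.4833 [ 0.5915 -0.1408  0.3092] y [-0.173  0.985  0.001] F [ 0.6 -0.2  0.1]
[-0.0013 -0.0015  0.0372]
```

View pics/c3.png

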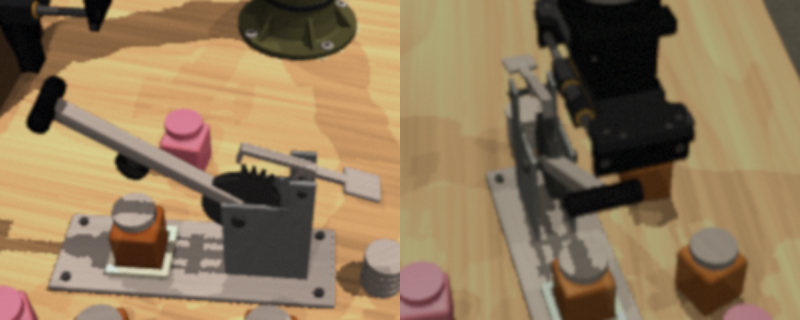

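```bash
python3 - <<'E'
from h import *
from bench import ctrl
for n in D: print(n,proj(n,(.5915,-.1408,.309)),proj(n,(.593,-.142,.26)))
ims=[cv2.resize(ctrl.get_image(n)["image"],(400,300)) for n in D]
cv2.imwrite("pics/c4.png",np.hstack(ims)[:,:,::-1])
E
```

```text
scene [142.66934981 141.46143625] [148.98983663 165.88927933]
side [302.92340282 219.14773231] [303.49988506 239.11371789]
```

View pics/c4.png

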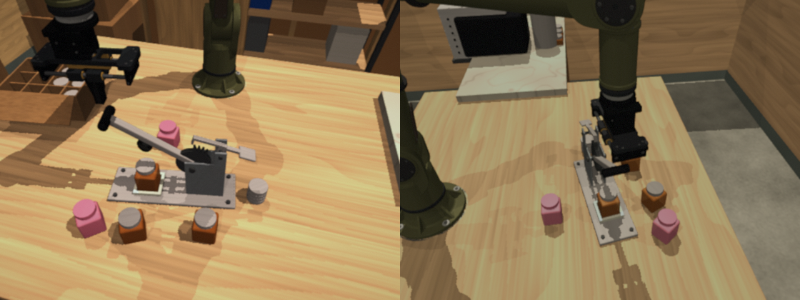

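The tip at about (141,144) in full scene pixels matches the projection (143,141), directly above the handle. Next I'll push along the arc.

```bash
python3 -m handwheel '[{"x":-0.001,"y":-0.001,"z":0.02,"wx":0,"wy":0,"wz":0},{"x":-0.001,"y":-0.002,"z":0.032,"wx":0,"wy":0,"wz":0},{"x":-0.001,"y":-0.004,"z":0.04,"wx":0,"wy":0,"wz":0},{"x":-0.001,"y":-0.01,"z":0.05,"wx":0,"wy":0,"wz":0},{"x":-0.001,"y":-0.015,"z":0.06,"wx":0,"wy":0,"wz":0},{"x":-0.001,"y":-0.02,"z":0.07,"wx":0,"wy":0,"wz":0},{"x":-0.001,"y":-0.025,"z":0.08,"wx":0,"wy":0,"wz":0},{"x":-0.001,"y":-0.029,"z":0.09,"wx":0,"wy":0,"wz":0},{"x":-0.001,"y":-0.032,"z":0.1,"wx":0,"wy":0,"wz":0}]'
```

```text
time: 5.33
position: [0.598, -0.1754, 0.2087]
tool_rot: [-0.267, 3.13, -0.001]
ft_force: [0.8, -2.3, 2.5]
grip_width: 0.005
grip_force: 1.5
```

```bash
python3 go.py '[.6012,-.184,.137]'
```

```text
5.3333 [ 0.598  -0.1754  0.2087] y [-0.17   0.986 -0.001] F [ 0.8 -2.3  2.5]
[-0.0017 -0.0089  0.0717]
```

```bash
python3 -m handwheel '[{"x":0,"y":-0.003,"z":0.01,"wx":0,"wy":0,"wz":0},{"x":0,"y":-0.005,"z":0.02,"wx":0,"wy":0,"wz":0},{"x":0,"y":-0.007,"z":0.03,"wx":0,"wy":0,"wz":0},{"x":0,"y":-0.008,"z":0.04,"wx":0,"wy":0,"wz":0},{"x":0,"y":-0.009,"z":0.05,"wx":0,"wy":0,"wz":0},{"x":0,"y":-0.01,"z":0.058,"wx":0,"wy":0,"wz":0},{"x":0,"y":-0.01,"z":0.064,"wx":0,"wy":0,"wz":0},{"x":0,"y":-0.01,"z":0.069,"wx":0,"wy":0,"wz":0},{"x":0,"y":-0.01,"z":0.071,"wx":0,"wy":0,"wz":0}]'
```

```text
time: 6.08
position: [0.5995, -0.1844, 0.1385]
tool_rot: [0.269, -3.13, 0.001]
ft_force: [-1.3, -2.3, 6.6]
grip_width: 0.003
grip_force: 3.5
```

```bash
python3 -m handwheel '[{"x":0,"y":0,"z":0.001,"wx":0,"wy":0,"wz":0},{"x":0,"y":0,"z":0.002,"wx":0,"wy":0,"wz":0},{"x":0,"y":0,"z":0.002,"wx":0,"wy":0,"wz":0}]'
```

```text
time: 6.33
position: [0.5995, -0.1845, 0.1379]
tool_rot: [-0.269, 3.13, 0.0]
ft_force: [-2.6, -1.0, 9.4]
grip_width: 0.007
grip_force: 4.8
```

```bash
python3 -m handwheel '[{"x":0,"y":0,"z":0.001,"wx":0,"wy":0,"wz":0},{"x":0,"y":0,"z":0.002,"wx":0,"wy":0,"wz":0},{"x":0,"y":0,"z":0.002,"wx":0,"wy":0,"wz":0}]'
```

```text
time: 6.58
position: [0.5995, -0.1845, 0.1375]
tool_rot: [-0.269, 3.129, 0.001]
ft_force: [-5.8, -0.3, 16.9]
grip_width: 0.005
grip_force: 8.6
```

```bash
python3 -m handwheel '[{"x":0,"y":0,"z":0.001,"wx":0,"wy":0,"wz":0},{"x":0,"y":0,"z":0.002,"wx":0,"wy":0,"wz":0},{"x":0,"y":0,"z":0.002,"wx":0,"wy":0,"wz":0}]'
```

```text
time: 6.83
position: [0.5996, -0.1846, 0.1372]
tool_rot: [-0.268, 3.128, 0.002]
ft_force: [-8.7, 0.5, 25.2]
grip_width: 0.005
grip_force: 12.5
```

The arm is stalled at z = .137 with 25 N, which puts it on its stop. I'll retract straight up and check.

```bash
python3 -m handwheel '[{"x":0,"y":0,"z":-0.01,"wx":0,"wy":0,"wz":0},{"x":0,"y":0,"z":-0.04,"wx":0,"wy":0,"wz":0},{"x":0,"y":0,"z":-0.08,"wx":0,"wy":0,"wz":0},{"x":0,"y":0,"z":-0.12,"wx":0,"wy":0,"wz":0},{"x":0,"y":0,"z":-0.15,"wx":0,"wy":0,"wz":0},{"x":0,"y":0,"z":-0.15,"wx":0,"wy":0,"wz":0},{"x":0,"y":0,"z":-0.15,"wx":0,"wy":0,"wz":0}]'
python3 - <<'E'
from h import *
from bench import ctrl
print(proj("scene",(.6012,-.184,.125)),proj("side",(.6012,-.184,.125)))
a=ctrl.get_image("scene")["image"][130:350,90:400];b=ctrl.get_image("side")["image"][140:360,190:400]
cv2.imwrite("pics/c5.png",np.hstack([cv2.resize(a,(450,320)),cv2.resize(b,(305,320))])[:,:,::-1])
E
```

```text
time: 7.42
position: [0.6005, -0.1833, 0.2841]
tool_rot: [-0.271, 3.127, 0.001]
ft_force: [0.1, 0.4, -0.7]
grip_width: 0.005
grip_force: 0.0
[143.73511617 219.18153207] [309.70061952 302.61370548]
```

View pics/c5.png

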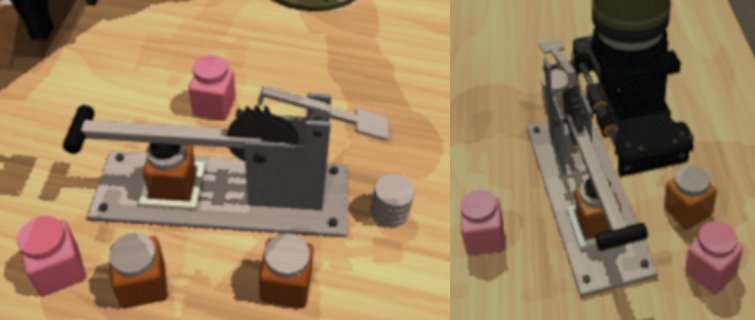

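The arm is level: the handle at crop (79,129), about (144,219) in the full picture, matches the predicted position. The pad is on the lid, the pawl hook at (263,95) is clear, and the bystanders haven't moved. I'll hand it in.

```bash
python3 -c "
from bench import ctrl
print(ctrl.close_job())"
```

```text
the job is handed in; nothing more can be done
None
```

The pawl was pressed fully free, then the press arm was pushed down onto its stop with the pad on the lid; the arm stayed down, the pawl stayed free, nothing else moved, and the job was handed in at about 7.5 s (no verdict was returned).

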